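Return the bench tools to their shadow boards

ROBOT

A 7-joint arm with a two-finger parallel gripper is mounted at the origin on the work surface. World frame = base frame: x ahead of the robot, y to its left, z up, the work surface at z = 0. Lengths are in m, angles in rad, forces in N, time in s.
With the tool pointing down it reaches from about 0.425 to 0.825 m from the base axis. Payload 3.6 kg.
Tool frame: the origin (TCP) lies where the fingers leave the gripper's body, on its centre line; the fingertips stand 73 mm ahead of it and the grasp point (between the pads) lies 54 mm ahead of it; z points along the fingers, y is the line along which they close (so a half turn about z gives the same grasp; the last joint's range is limited). The gripper opens to 85 mm and grips with 20 to 120 N. Pads are 22 mm wide; open, the fingers measure 114 mm over their backs; the gripper's body (76 mm by 85 mm) begins 54 mm behind the grasp point. The pads swing forward as they close: fully open they stand 13 mm farther back than shut.
Start: joints at [1.236, 0.615, -0.013, 1.423, 0.008, 1.103, -0.04], TCP at [0.198, -0.619, 0.304] pointing down, gripper open.
Joint ranges: [-3.12, 3.12], [-0.3, 2.06], [-1.34, 1.32], [0.26, 2.42], [-1.36, 4.5], [0.01, 1.98], [-2.84, 2.84]. Speed limits (rad/s): [2.79, 2.79, 3.14, 3.14, 3.14, 3.14, 3.14].

INTERFACE

Orientations are given as a unit quaternion [x, y, z, w].
In Python, from station import arm, snapshot, camera_info, ticket gives the robot as it stands. Calls block until the motion is done:
- arm.movep(position, orientation): joint-space move of the TCP to a pose.
- arm.line_to(position, velocity=0.15, ori=None): straight line of the TCP; ori=None keeps the orientation; velocity is the mean speed in m/s.
- arm.move_j(angles): joint-space move.
- arm.move_gripper(opening, effort=None): opening from 0.0 (shut) to 1.0 (fully open); effort is the grip in N (None keeps the last); returns when the fingers have stopped.
- arm.pause(seconds).
- arm.ik(position, orientation): joint angles nearest the present ones, or None.
- snapshot(name): name is "scene" or "top"; returns the picture (420x560x3 uint8, blue, green, red); there is no depth.
- camera_info(name): a dict with "fx", "fy", "cx", "cy" (pixels), "R" (3x3) and "t" (3): a world point X has camera coordinates R X + t. Camera axes: x right, y down, z forward; pixel columns grow to the right and rows downward; lengths in m; the calibration is good to about 2 mm. A picture is of the moment at which its call begins. camera_info takes no time and is no camera call.
A pose or a line that the arm cannot do raises arm.MotionError and nothing moves.
- ticket.finish_job(): hands the job in; it is judged then, once.
Readings, each from a call of its own:
- arm.read_time(): time.
- arm.read_joint_positions(): joint angles.
- arm.read_dq(): joint speeds.
- arm.read_effort(): joint torques, N m.
- arm.read_tool_pos(): TCP position.
- arm.read_eef_rot(): TCP orientation.
- arm.read_ft_force(): force on the tool from outside, world axes, zero at the start.
- arm.read_wrist_torque(): the same for the moment, N m.
- arm.read_opening(): opening from 0.0 (shut) to 1.0 (fully open).
- arm.read_finger_force(): force on a finger pad.
Only numpy, scipy, OpenCV 4.12 (cv2) and the standard library are available. Lean on these libraries where they do the work, as an engineer would, in place of code of your own. Each camera call takes 0.05 s, during which the arm holds its last target. There are 200 camera calls.

TASK

Tidy the joiner's bench: put the block plane, the sanding block, the wax tin and the try square each on the white shadow board whose black silhouette has its shape. Each must lie flat, the way up it is now, centred on its silhouette and turned to line up with it, the square with its blade along the blade's silhouette. Set them down, do not drop them.

Things in the scene. Friction and masses are not known exactly. Their poses are not given: they have to be found in the camera images.
- plane: Small dark steel block plane, loose, 130 (x) by 42 (y) mm with half-round ends, its body 24 mm high with upright sides, on top a steel lever cap (to 44 mm) and a dark wooden knob towards +x (to 44 mm). About 0.5 kg. Grip it across the sides, along y. Origin: centre of its underside; x along its length, z up. Either way round fits its silhouette.
- block: Sanding block, loose: cork, 80 (x) by 50 (y) mm, 30 mm high, with brown abrasive paper below. About 80 g. Origin: centre of its underside; x along its length, z up. Either way round fits its silhouette.
- tin: Round metal wax tin with lid, loose, standing: lid 56 mm diameter, lower part 54 mm, 32 mm high. About 120 g. Origin: centre of its underside; z up. Its turn does not matter.
- square: L-shaped try square, loose, lying flat. Dark wooden stock, a bar 100 (x) by 18 (y) by 24 (z) mm, its centre line at y = -41 mm (y -50 to -32), x -50 to 50 mm. Steel blade, 4 mm thick flat on the underside plane, x 22 to 46 mm, runs from the stock to y = +50 mm. About 90 g. Grip the stock across y, near its middle (x = 0, y = -41 mm). Origin: middle of the 100 by 100 mm L, at underside level; z up.
- square_tip (a point): Free end of the try square's blade: x = 34, y = 50, z = 2 mm in the square's frame.
- pad_plane: Shadow board fixed to the bench: white-faced board 150 (x) by 66 (y) mm, 6 mm thick, with a black silhouette 138 by 50 mm with half-round ends painted on its flat top. Origin: centre of the board's underside, which is also the silhouette's centre in plan. It belongs to the block plane; silhouette's length along x. Axes: z up.
- pad_block: Shadow board fixed to the bench: white-faced board 104 (x) by 76 (y) mm, 6 mm thick, with a black silhouette 88 by 58 mm, a rectangle painted on its flat top. Origin: centre of the board's underside, which is also the silhouette's centre in plan. It belongs to the sanding block; silhouette's length along x. Axes: z up.
- pad_tin: Shadow board fixed to the bench: white-faced board 84 by 84 mm, 6 mm thick, with a black silhouette 64 mm across, a disc painted on its flat top. Origin: centre of the board's underside, which is also the silhouette's centre in plan. It belongs to the wax tin. Axes: z up.
- pad_square: Shadow board fixed to the bench: white-faced board 122 by 122 mm, 6 mm thick, with a black silhouette in L shape, 3 mm larger all round than the try square painted on its flat top. Origin: centre of the board's underside, which is also where the square's origin must come in plan. It belongs to the try square, whose x and y axes must then point as the board's do (stock along x at the -y edge, blade towards +y). Axes: z up.
- pad_square_tip (a point): Where the end of the square's blade belongs: x = 34, y = 50 mm in the board's frame, on its top face.
Mind the look-alikes: they are no part of the job. What is shaped like the tin but blue, green or red is not meant.

How it is judged:
By the outcome, as a careful person would: the job done as asked, in the order asked, and still so for the second after the job is handed in, with the robot touching nothing.
It also fails if it takes over 112 s, if anything falls off the work surface, if the arm or the gripper's body presses on something with over 40 N, if the wrist force passes 120 N, or if a joint passes its speed limit or range.

## Working session

There is one attempt and no reset: what is moved stays moved. The work goes in short steps, each a Python script; the robot and the scene stay as the last script left them, time stands still between calls to the robot, and variables do not carry over. Pictures are saved under pics/ and viewed, at most 14 in all, crops included, and the job is handed in when it is done.

```bash
ls; mkdir -p pics; python3 - <<'E'
from station import *
import cv2
for n in("scene","top"):
    cv2.imwrite(f"pics/{n}0.png",snapshot(n)); c=camera_info(n); print(n,c)
print(arm.read_time(),arm.read_eef_rot(),arm.read_tool_pos())
E
```

```text
pics
scene {'fx': 391.26644609593615, 'fy': 391.26644609593615, 'cx': 283.01639804594765, 'cy': 209.57344956311886, 'R': array([[ 0.87418236,  0.48549184, -0.01014263],
       [ 0.29271811, -0.54350725, -0.78671213],
       [-0.38745491,  0.68476094, -0.6172367 ]]), 't': array([-0.55046801, -0.10335803,  1.16638419])}
top {'fx': 400.4092705689983, 'fy': 400.4092705689983, 'cx': 282.3924388662757, 'cy': 209.15812650560173, 'R': array([[ 0.00268689, -0.99999185,  0.0030149 ],
       [-0.98033244, -0.00322899, -0.19732681],
       [ 0.19733494, -0.00242541, -0.98033313]]), 't': array([0.05689789, 0.59278209, 0.74027535])}
0.1 [ 9.88098393e-01  1.53818534e-01 -2.01051557e-04 -1.17628593e-03] [ 0.19738839 -0.61874529  0.30282879]
```

View pics/scene0.png

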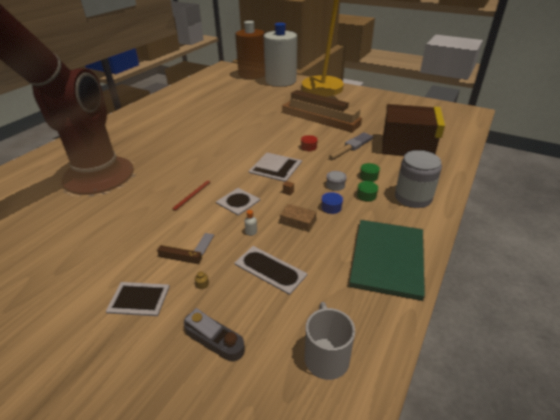

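View pics/top0.png

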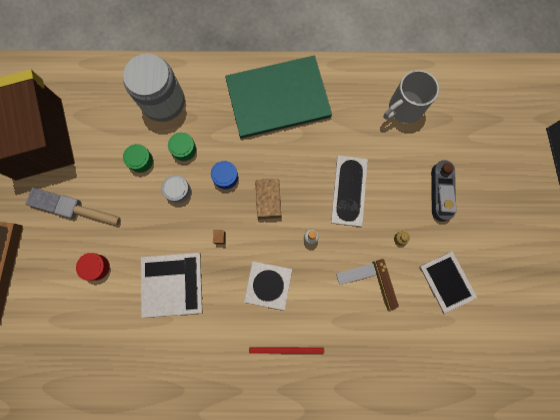

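The top view shows these candidates:
- **Tin:** grey at (176,189). The look-alikes are blue (224,175), green (137,158) and (181,146), and red (91,267).
- **Block:** cork at (268,198). A small cube at (219,237) could be mistaken for it.
- **Plane:** (444,190).
- **Square:** blade at (356,274), stock at (386,285). The brush at (75,207) is not it.
- **Pads:** square (171,285), tin (268,286), plane (350,190), block (448,282).

Next I'll take a close crop and fit the outlines.

```bash
cat > h.py <<'E'
import numpy as np, cv2
from station import arm, snapshot, camera_info, ticket
from scipy.optimize import minimize
def unproj(n,uv,z):
    c=camera_info(n); R,t=np.array(c['R']),np.array(c['t'])
    uv=np.atleast_2d(uv).astype(float)
    d=np.c_[(uv[:,0]-c['cx'])/c['fx'],(uv[:,1]-c['cy'])/c['fy'],np.ones(len(uv))]@R
    o=-R.T@t; return (o+d*((z-o[2])/d[:,2])[:,None])[:,:2]
def proj(n,X):
    c=camera_info(n); p=np.atleast_2d(X)@np.array(c['R']).T+np.array(c['t'])
    return np.c_[c['fx']*p[:,0]/p[:,2]+c['cx'],c['fy']*p[:,1]/p[:,2]+c['cy']]
def box(x0,x1,y0,y1,z0,z1): return np.array([[x,y,z] for x in(x0,x1) for y in(y0,y1) for z in(z0,z1)])
def disc(r,z,x=0,a0=0,a1=2*np.pi):
    a=np.linspace(a0,a1,40); return np.c_[x+r*np.cos(a),r*np.sin(a),0*a+z]
def stad(z,l=.065,r=.021): return np.r_[disc(r,z,l-r),disc(r,z,-(l-r))]
M={'plane':[np.r_[stad(0),stad(.024)]],
 'block':[box(-.04,.04,-.025,.025,0,.03)],
 'tin':[np.r_[disc(.027,0),disc(.028,.032),disc(.028,.02)]],
 'square':[box(-.05,.05,-.05,-.032,0,.024),box(.022,.046,-.04,.05,0,.004)],
 'pad_plane':[box(-.075,.075,-.033,.033,0,.006)],'pad_block':[box(-.052,.052,-.038,.038,0,.006)],
 'pad_tin':[box(-.042,.042,-.042,.042,0,.006)],'pad_square':[box(-.061,.061,-.061,.061,0,.006)]}
def place(P,p,z0=0):
    c,s=np.cos(p[2]),np.sin(p[2]); return np.c_[P[:,0]*c-P[:,1]*s+p[0],P[:,0]*s+P[:,1]*c+p[1],P[:,2]+z0]
S=4
def render(n,k,p,z0=0,sh=(420,560)):
    m=np.zeros((sh[0]*S,sh[1]*S),np.uint8)
    for P in M[k]:
        h=cv2.convexHull(proj(n,place(P,p,z0)).astype(np.float32))
        cv2.fillPoly(m,[np.round(((h+.5)*S-.5)*16).astype(np.int32)],255,shift=4)
    return m
def segment(n,img,k,p,z0=0):
    "grabcut around the guess, at S x size"
    big=cv2.resize(img,None,fx=S,fy=S,interpolation=cv2.INTER_CUBIC)
    r=render(n,k,p,z0); K=lambda q:cv2.getStructuringElement(cv2.MORPH_ELLIPSE,(q,q))
    out=cv2.dilate(r,K(33)); inn=cv2.erode(r,K(25)); 
    g=np.where(out==0,cv2.GC_BGD,np.where(inn>0,cv2.GC_FGD,np.where(r>0,cv2.GC_PR_FGD,cv2.GC_PR_BGD))).astype(np.uint8)
    x,y,w,h=cv2.boundingRect(out); x0,y0=max(x-30,0),max(y-30,0); sl=np.s_[y0:y+h+30,x0:x+w+30]
    gg=g[sl].copy(); cv2.grabCut(big[sl].copy(),gg,None,np.zeros((1,65)),np.zeros((1,65)),4,cv2.GC_INIT_WITH_MASK)
    m=np.zeros_like(r); m[sl]=np.where(gg&1,255,0); return m,big
def fit(n,img,k,p,z0=0,it=3):
    p=np.array(p,float)
    for _ in range(it):
        m,big=segment(n,img,k,p,z0)
        def cost(q):
            r=render(n,k,(q[0]/100,q[1]/100,q[2]/10*1),z0); return 1-np.count_nonzero(r&m)/np.count_nonzero(r|m)
        q0=np.array([p[0]*100,p[1]*100,p[2]*10])
        s=minimize(cost,q0,method='Nelder-Mead',options=dict(initial_simplex=np.vstack([q0,q0+np.diag([.5,.5,1.])]),xatol=.005,fatol=1e-4))
        p=np.array([s.x[0]/100,s.x[1]/100,s.x[2]/10])
    return p,1-s.fun,big,m
E
cat > m.py <<'E'
from h import *
img=snapshot('top'); sc=snapshot('scene')
def ang(a,b,z): 
    A,B=unproj('top',[a,b],z); d=B-A; return np.arctan2(d[1],d[0])
# k: centre pixel, z, two pixels giving +x
G={'plane':((444,191),.012,(441,215),(447,170)),'block':((268,199),.015,(268,215),(267,183)),'tin':((176,189),.016,(0,100),(0,0)),
'pad_plane':((350,191),.006,(345,220),(354,160)),'pad_block':((448,282),.006,(457,305),(439,260)),
'pad_tin':((268,286),.006,(268,300),(270,270)),'pad_square':((171,285),.006,(190,260),(146,262))}
est={}
for k,(c,z,a,b) in G.items(): est[k]=np.r_[unproj('top',c,z)[0],ang(a,b,z)]
# square: blade +y = from stock to blade; stock x
th=ang((385,285),(339,278),.002)-np.pi/2
s=unproj('top',(386,285),.02)[0]; c,n=np.cos(th),np.sin(th)
est['square']=np.r_[s+.041*np.array([-n,c]),th]
big=None
for k in est:
    p,i,big,_=fit('top',img,k,est[k]); p2,i2,_,_=fit('scene',sc,k,p)
    print(k,est[k].round(3),'top',p.round(4),round(i,3),'scene',p2.round(4),round(i2,3)); est[k]=p
for k in est:
    for P in M[k]:
        h=cv2.convexHull(proj('top',place(P,est[k])).astype(np.float32)); cv2.polylines(big,[np.round(h*S+1.5).astype(np.int32)],1,(0,255,255),1)
cv2.imwrite('pics/fit0.png',cv2.resize(big[130*S:330*S,120*S:490*S],(800,432),interpolation=cv2.INTER_AREA))
import json; json.dump({k:list(v) for k,v in est.items()},open('est.json','w'))
E
python3 m.py
```

```text
plane [ 0.643 -0.287 -0.204] top [ 0.6437 -0.2849 -0.0527] 0.975 scene [ 0.6409 -0.2839 -0.0588] 0.965
block [0.623 0.089 0.04 ] top [0.6208 0.0889 0.074 ] 0.927 scene [0.6227 0.088  0.0883] 0.962
tin [0.644 0.285 0.141] top [0.6417 0.2831 0.1843] 0.896 scene [0.6411 0.284  0.3214] 0.924
pad_plane [ 0.644 -0.087 -0.174] top [ 0.6468 -0.0861 -0.1141] 0.973 scene [ 0.6419 -0.0821 -0.105 ] 0.946
pad_block [ 0.451 -0.283  0.317] top [ 0.4522 -0.2832  0.4274] 0.979 scene [ 0.4476 -0.2818  0.4373] 0.939
pad_tin [ 0.442  0.088 -0.058] top [ 0.4442  0.0878 -0.1878] 0.986 scene [ 0.4384  0.0923 -0.2059] 0.903
pad_square [0.444 0.287 1.619] top [0.4453 0.2876 1.6498] 0.98 scene [0.443  0.2868 1.6405] 0.948Traceback (most recent call last):
  File "m.py", line 17, in <module>
    p,i,big,_=fit('top',img,k,est[k]); p2,i2,_,_=fit('scene',sc,k,p)
              ~~~^^^^^^^^^^^^^^^^^^^^
  File "h.py", line 47, in fit
    s=minimize(cost,q0,method='Nelder-Mead',options=dict(initial_simplex=np.vstack([q0,q0+np.diag([.5,.5,1.])]),xatol=.005,fatol=1e-4))
    res = _minimize_neldermead(fun, x0, args, callback, bounds=bounds,
                               **options)
    fxr = func(xr)
    fx = function(np.copy(x), *(wrapper_args + args))
  File "h.py", line 45, in cost
    r=render(n,k,(q[0]/100,q[1]/100,q[2]/10*1),z0); return 1-np.count_nonzero(r&m)/np.count_nonzero(r|m)
  File "h.py", line 28, in render
    h=cv2.convexHull(proj(n,place(P,p,z0)).astype(np.float32))
                     ~~~~^^^^^^^^^^^^^^^^^
  File "h.py", line 10, in proj
    c=camera_info(n); p=np.atleast_2d(X)@np.array(c['R']).T+np.array(c['t'])
ValueError: time passes only in moves, steps and waits
```

```bash
sed -i 's/^from scipy/import functools\ncamera_info=functools.lru_cache(camera_info)\nfrom scipy/' h.py
sed -i 's/(190,260),(146,262)/(192,308),(188,262)/; s/^th=.*/th=ang((393,305),(379,263),.024)/; s/top.,(386,285),.02)/top",(386,285),.024)/' m.py; sed -i "s/unproj('top\"/unproj('top'/" m.py
python3 m.py
```

```text
plane [ 0.643 -0.287 -0.204] top [ 0.6437 -0.2849 -0.0522] 0.977 scene [ 0.6411 -0.284  -0.069 ] 0.965
block [0.623 0.089 0.04 ] top [0.6206 0.0889 0.0728] 0.936 scene [0.6221 0.0879 0.0851] 0.966
tin [0.644 0.285 0.141] top [0.6432 0.2836 0.2566] 0.892 scene [0.6411 0.2839 0.3327] 0.933
pad_plane [ 0.644 -0.087 -0.174] top [ 0.6468 -0.0858 -0.1174] 0.973 scene [ 0.6414 -0.0824 -0.1061] 0.948
pad_block [ 0.451 -0.283  0.317] top [ 0.4522 -0.2832  0.4267] 0.98 scene [ 0.4477 -0.2817  0.4233] 0.94
pad_tin [ 0.442  0.088 -0.058] top [ 0.4442  0.0877 -0.1877] 0.985 scene [ 0.438   0.0906 -0.2127] 0.893
pad_square [0.444 0.287 0.136] top [0.4455 0.288  0.0781] 0.98 scene [0.4407 0.2933 0.0832] 0.924
square [ 0.433 -0.111  0.283] top [ 0.437  -0.1114  0.2555] 0.945 scene [ 0.4357 -0.1128  0.2676] 0.958
```

View pics/fit0.png

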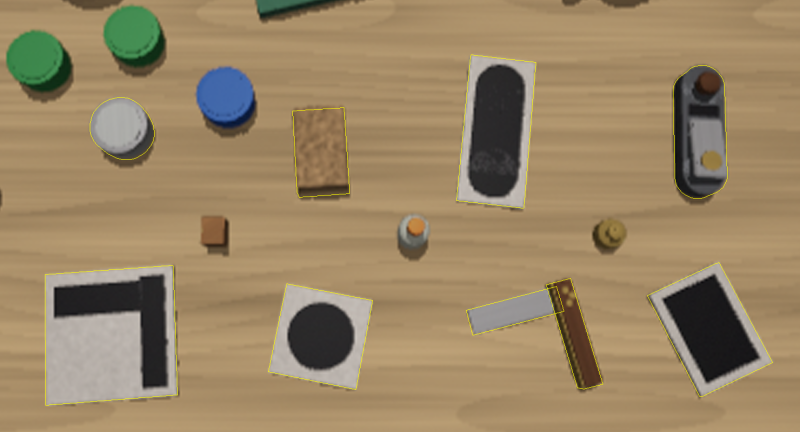

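The fits sit well on the boards, plane, square and block. The tin's outline, at (120,128) in the crop, includes some shadow. The plane's silhouette has an odd patch at crop (490,162), about (348,207) in the full picture, so I'll look at that closely.

```bash
python3 - <<'E'
from h import *
import json
t=snapshot('top');s=snapshot('scene')
c=lambda i,u,v,w:cv2.resize(i[v-w*3//4:v+w*3//4,u-w:u+w],(400,300),interpolation=cv2.INTER_CUBIC)
g=lambda i:np.clip(i.astype(float)*2.5,0,255).astype(np.uint8)
cv2.imwrite('pics/z.png',np.vstack([np.hstack([g(c(t,350,195,36)),g(c(s,270,268,40))]),np.hstack([c(t,176,189,20),c(t,268,200,28)])]))
# tin lid by brightness/saturation
crop=t[165:213,152:200]; hsv=cv2.cvtColor(cv2.resize(crop,None,fx=4,fy=4,interpolation=cv2.INTER_CUBIC),cv2.COLOR_BGR2HSV)
m=((hsv[...,1]<60)&(hsv[...,2]>110)).astype(np.uint8)
n,l,st,ce=cv2.connectedComponentsWithStats(m); i=1+st[1:,4].argmax()
cc,r=cv2.minEnclosingCircle(max(cv2.findContours((l==i).astype(np.uint8),0,1)[0],key=len))
print('tin',st[i],ce[i],cc,r); uv=(np.array([cc,ce[i]])+.5)/4-.5+[152,165]
print(uv,unproj('top',uv,.032), r/4*.9/400)
E
```

```text
tin [  37   40  107  103 8601] [90.46948029 90.77781653] (90.91500854492188, 91.35474395751953) 54.4544677734375
[[174.35375214 187.46368599]
 [174.24237007 187.31945413]] [[0.64345684 0.28407768]
 [0.64376627 0.28432717]] 0.030630638122558597
```

View pics/z.png

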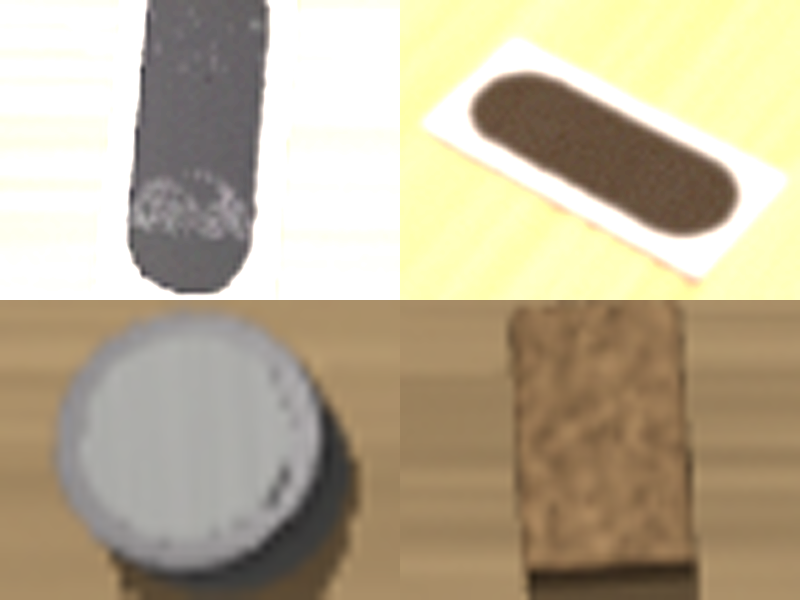

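The patch is a specular reflection that shows only in the top view, so the pad is clear. The tin's lid is centred at (174.3,187.4), giving (0.6436, 0.2842). The object choices are confirmed, so I'll start with the plane.

```bash
cat > mv.py <<'E'
from h import *
import json
est={k:np.array(v) for k,v in json.load(open('est.json')).items()}
Q=lambda a:[np.cos(a/2),np.sin(a/2),0,0]
def off(p,dx,dy): c,s=np.cos(p[2]),np.sin(p[2]); return np.array([p[0]+c*dx-s*dy,p[1]+s*dx+c*dy,p[2]])
def choose(p,t):
    best=None
    for k in(0,np.pi,-np.pi):
        qs=[arm.ik([q[0],q[1],z],Q(q[2]+k)) for q in(p,t) for z in(.08,.17)]
        if any(q is None for q in qs): continue
        w=max(abs(np.array(q)[6]) for q in qs)
        if best is None or w<best[0]: best=(w,k)
    return best[1]
def pickplace(p,t,F,zp,zt,zh=.17,k=None):
    k=choose(p,t) if k is None else k
    print('t',arm.read_time(),'k',k)
    arm.move_gripper(1.0,F)
    arm.movep([p[0],p[1],zh],Q(p[2]+k)); arm.line_to([p[0],p[1],zp],.15)
    arm.move_gripper(0.0,F); print('open',arm.read_opening(),'F',arm.read_finger_force(),'pos',arm.read_tool_pos())
    arm.line_to([p[0],p[1],zh],.15)
    print('held',arm.read_opening(),arm.read_ft_force())
    arm.movep([t[0],t[1],zh],Q(t[2]+k)); arm.line_to([t[0],t[1],zt+.02],.15); arm.line_to([t[0],t[1],zt],.04)
    arm.pause(.2); print('down',arm.read_tool_pos(),arm.read_ft_force())
    arm.move_gripper(1.0); arm.line_to([t[0],t[1],zh],.15); print('t',arm.read_time())
E
python3 - <<'E'
from mv import *
p,t=est['plane'],est['pad_plane']
pickplace(p,t,60,.075,.0815)
arm.movep([.45,-.05,.3],Q(.0)) if 0 else None
cv2.imwrite('pics/p1.png',snapshot('top')); cv2.imwrite('pics/s1.png',snapshot('scene'))
E
```

```text
t 0.4 k 3.141592653589793
open 0.4774238882910701 F 65.14316439628601 pos [ 0.64439723 -0.28474488  0.07623266]
held 0.4766888432978325 [-0.19370761 -0.05657036 -5.97334436]
down [ 0.64671415 -0.08588637  0.08219876] [-5.35495798 -0.75062669  5.5490006 ]
t 8.2417
```

View pics/p1.png

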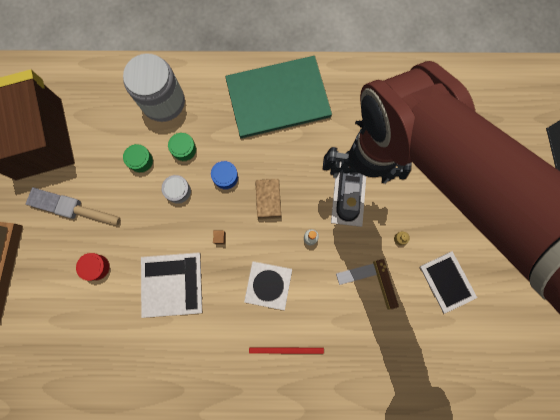

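The plane is set down, but the arm hides part of its pad. I'll move aside and compare the plane's fit with the board's.

```bash
cat > chk.py <<'E'
from mv import *
import sys
HOME=[1.236,.615,-.013,1.423,.008,1.103,-.04]
def check(k,name):
    arm.move_j(HOME); t=snapshot('top'); s=snapshot('scene'); pad=est['pad_'+k]
    for n,im in(('top',t),('scene',s)):
        p,i,big,m=fit(n,im,k,pad,.006)
        d=p-pad; c,q=np.cos(pad[2]),np.sin(pad[2])
        print(n,p.round(4),round(i,3),'in pad frame mm',(1000*(c*d[0]+q*d[1])).round(1),(1000*(-q*d[0]+c*d[1])).round(1),'deg',np.degrees(d[2]).round(1))
    out=[]
    for n,im in(('top',t),('scene',s)):
        u,v=proj(n,[[*pad[:2],.006]])[0].astype(int); out.append(cv2.resize(im[v-45:v+45,u-50:u+50],(400,360),interpolation=cv2.INTER_CUBIC))
    o=np.hstack(out); o=np.clip(o.astype(float)*1.6,0,255).astype(np.uint8); cv2.imwrite(f'pics/{name}.png',o); print('t',arm.read_time())
E
python3 -c "
from chk import *
check('plane','c1')"
```

```text
top [ 0.6441 -0.084  -0.0946] 0.929 in pad frame mm -2.9 1.5 deg 1.3
scene [ 0.6468 -0.0885 -0.108 ] 0.929 in pad frame mm 0.3 -2.8 deg 0.5
t 10.9583
```

View pics/c1.png

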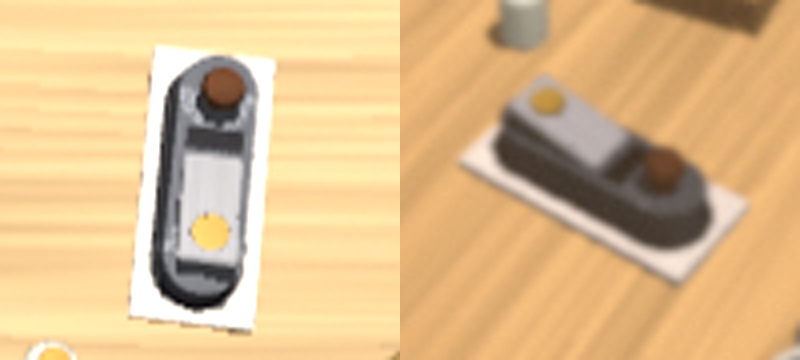

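The fit can't separate the plane from its black silhouette. I'll overlay the ideal outlines instead.

```bash
cat > ov.py <<'E'
from mv import *
def ov(k,curves,name,f=8,w=50,hh=75):
    pad=est['pad_'+k]; outs=[]
    for n in('top','scene'):
        im=snapshot(n); u,v=proj(n,[[*pad[:2],.006]])[0].astype(int); wx,wy=(25,37) if n=='top' and w==50 else (37,37)
        c=im[v-wy:v+wy,u-wx:u+wx]; c=np.clip(cv2.resize(c,None,fx=f,fy=f,interpolation=cv2.INTER_CUBIC).astype(float)*2.2,0,255).astype(np.uint8)
        for P,col in curves:
            q=proj(n,place(P,pad)); q=((q-[u-wx,v-wy]+.5)*f-.5)
            cv2.polylines(c,[np.round(q).astype(np.int32)],1,col,1)
        outs.append(c[:592])
    o=np.hstack(outs)[:, :]; o=o if o.shape[1]<=800 else cv2.resize(o,None,fx=800/o.shape[1],fy=800/o.shape[1]); cv2.imwrite(f'pics/{name}.png',o)
def st(l,r,z): return np.r_[disc(r,z,l-r,-np.pi/2,np.pi/2),disc(r,z,-(l-r),np.pi/2,3*np.pi/2)]
def rect(a,b,z): return np.array([[a,b,z],[-a,b,z],[-a,-b,z],[a,-b,z]])
E
python3 -c "
from ov import *
ov('plane',[(st(.065,.021,.030),(0,255,255)),(rect(.075,.033,.006),(0,0,255))],'o1')"
```

```text
(no output)
```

View pics/o1.png

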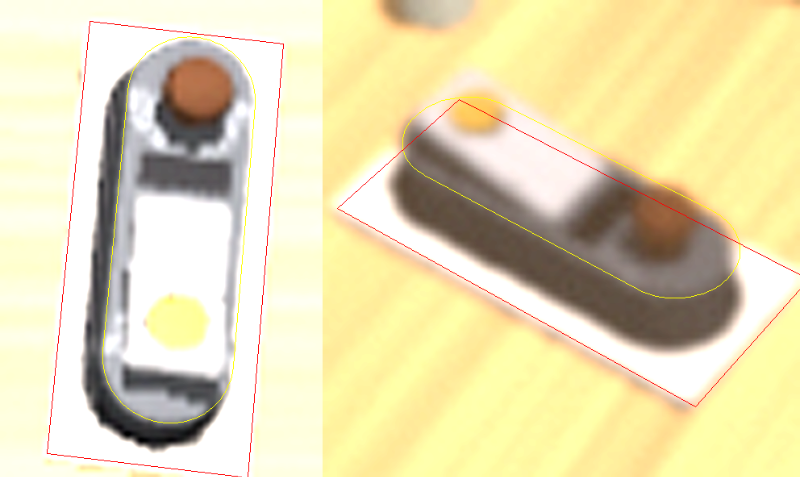

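The plane lines up to about 1 mm in both views: its yellow top-face outline and the red board outline both coincide with the image. The camera and robot frames agree, so I'll go on with the block, tin and square.

```bash
python3 - <<'E'
from mv import *
b=np.array([.6212,.0885,.078]); pickplace(b,est['pad_block'],35,.077,.0835)
assert 1
p=np.array([.6434,.2842,.785]); t=est['pad_tin'].copy(); t[2]=.785; pickplace(p,t,35,.078,.0845)
s=est['square'].copy(); s[:2]=(s[:2]+[.4363,-.1120])/2; s[2]=.26
pickplace(off(s,0,-.041),off(est['pad_square'],0,-.041),40,.079,.0855)
from chk import HOME
arm.move_j(HOME)
from ov import *
ov('block',[(rect(.04,.025,.036),(0,255,255)),(rect(.052,.038,.006),(0,0,255))],'ob',w=1)
ov('tin',[(disc(.028,.038),(0,255,255)),(rect(.042,.042,.006),(0,0,255))],'ot',w=1)
L=lambda z:np.array([[x,y,z] for x,y in((-.05,-.05),(.05,-.05),(.05,-.032),(-.05,-.032))])
B=np.array([[.022,-.032,.01],[.046,-.032,.01],[.046,.05,.01],[.022,.05,.01]])
ov('square',[(L(.03),(0,255,255)),(B,(0,255,255)),(rect(.061,.061,.006),(0,0,255))],'os',w=1)
a,b=cv2.imread('pics/ob.png'),cv2.imread('pics/ot.png'); cv2.imwrite('pics/obt.png',cv2.resize(np.vstack([a[:400],b[:400]]),(800,600)) if 0 else cv2.resize(np.vstack([a,b]),None,fx=.75,fy=.75)); print(a.shape,arm.read_time())
E
```

```text
t 11.0583 k 3.141592653589793
open 0.5809490722554378 F 38.56045961380005 pos [0.6218183  0.08870346 0.07813702]
held 0.5758078824064066 [-0.29594048  0.31880982 -0.7897312 ]
down [ 0.45190204 -0.28332402  0.08407837] [-2.97584188 -0.61131719  6.90377651]
t 20.2917
t 20.2917 k 0
open 0.639415732501173 F 37.456610072404146 pos [0.64412926 0.28469531 0.07980608]
held 0.6372474657126098 [ 0.16204972  0.21386358 -2.22186999]
down [0.44421964 0.08766806 0.08558414] [-1.92166838 -0.92098979 14.03246302]
t 28.65
t 28.65 k 3.141592653589793
open 0.20159464812267316 F 39.971898794174194 pos [ 0.44738529 -0.15133996  0.07935965]
held 0.1997747316382964 [-1.24242063 -0.91856493 -1.48402281]
down [0.44854347 0.24690644 0.08540016] [-0.25128617 -1.21488806  0.8222518 ]
t 37.3667
(400, 800, 3) 40.8583
```

View pics/obt.png

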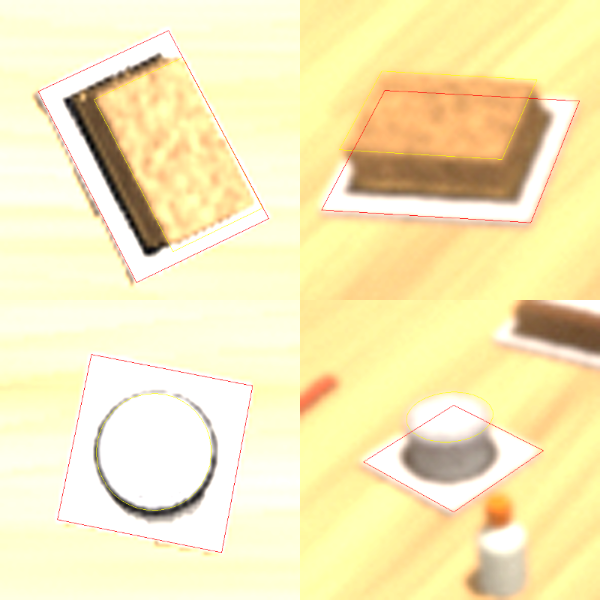

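View pics/os.png

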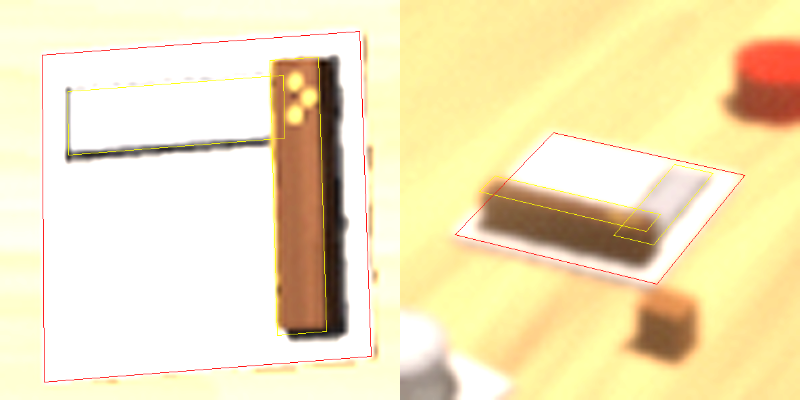

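The tin is concentric with its silhouette, and the block and square look within 1–2 mm. I'll check those two numerically by colour on their top faces.

```bash
python3 - <<'E'
from ov import *
im=snapshot('top')
def top(k,z,lo,r,off_):
    pad=est['pad_'+k]; u,v=proj('top',[[*off(pad,*off_)[:2],z]])[0].astype(int)
    x0,y0=u-35,v-35; c=cv2.resize(im[y0:y0+70,x0:x0+70],None,fx=8,fy=8,interpolation=cv2.INTER_CUBIC)
    pm=np.zeros(c.shape[:2],np.uint8); q=proj('top',place(rect(*r,.006),pad)); cv2.fillPoly(pm,[np.round((q-[x0,y0]+.5)*8-.5).astype(np.int32)],255)
    m=lo(c.astype(int)).astype(np.uint8)*255&pm; m=cv2.morphologyEx(cv2.morphologyEx(m,cv2.MORPH_CLOSE,np.ones((15,15))),cv2.MORPH_OPEN,np.ones((9,9)))
    cn=max(cv2.findContours(m,0,1)[0],key=cv2.contourArea); w=unproj('top',(cn[:,0]+.5)/8-.5+[x0,y0],z)
    (cx,cy),s,a=cv2.minAreaRect((w*1000).astype(np.float32)); d=np.array([cx,cy])/1000-off(pad,*off_)[:2]; C,S_=np.cos(pad[2]),np.sin(pad[2])
    print(k,'size',np.round(s,1),'ang',round((a-np.degrees(pad[2])+45)%90-45,2),'err mm',np.round([1000*(C*d[0]+S_*d[1]),1000*(-S_*d[0]+C*d[1])],1))
sat=lambda c:c[...,2]-c[...,0]
top('block',.036,lambda c:(sat(c)>30)&(c[...,2]>85),(.05,.036),(0,0))
top('square',.03,lambda c:(sat(c)>22),(.059,.059),(0,-.041))
# blade: bright steel vs board colours
pad=est['pad_square']
for pt in [(.034,.02,.010),(-.02,.02,.006),(.034,.0515,.006)]:
    u,v=proj('top',place(np.array([pt]),pad))[0]; print(pt,cv2.getRectSubPix(im,(1,1),(float(u),float(v)))[0,0])
prof=[int(cv2.getRectSubPix(im,(1,1),tuple(map(float,proj('top',place(np.array([[.034,y,.008]]),pad))[0])))[0,0].mean()) for y in np.arange(.044,.062,.001)]
print(prof)
prof=[int(cv2.getRectSubPix(im,(1,1),tuple(map(float,proj('top',place(np.array([[x,.01,.008]]),pad))[0])))[0,0].mean()) for x in np.arange(.014,.056,.001)]
print(prof)
E
```

```text
block size [81.5 48.7] ang 0.02 err mm [3.2 1. ]
square size [100.7  21. ] ang -0.74 err mm [0.8 0.6]
(0.034, 0.02, 0.01) [141 141 143]
(-0.02, 0.02, 0.006) [159 165 173]
(0.034, 0.0515, 0.006) [77 76 78]
[138, 138, 138, 138, 138, 133, 102, 78, 120, 160, 163, 166, 166, 167, 163, 160, 149, 138]
[173, 175, 175, 175, 156, 129, 92, 49, 51, 84, 108, 125, 135, 139, 141, 140, 140, 141, 141, 142, 142, 142, 142, 141, 141, 140, 140, 141, 142, 142, 143, 141, 139, 130, 122, 137, 155, 163, 170, 172, 172, 172]
```

```bash
python3 - <<'E'
from ov import *
pad=est['pad_block'];o=[]
for n in('top','scene'):
    im=snapshot(n);u,v=proj(n,[[*pad[:2],.018]])[0].astype(int);w,f=30,13
    c=cv2.resize(im[v-w:v+w,u-w:u+w],(400,400),interpolation=cv2.INTER_CUBIC); f=400/60
    c=np.clip(c.astype(float)*1.7,0,255).astype(np.uint8)
    for P,col in((rect(.04,.025,.036),(0,255,255)),(rect(.04,.025,.006),(255,255,0)),(rect(.044,.029,.006),(0,0,255)),(rect(.052,.038,.006),(0,0,255))):
        q=(proj(n,place(P,pad))-[u-w,v-w]+.5)*f-.5; cv2.polylines(c,[np.round(q).astype(np.int32)],1,col,1)
    o.append(c)
cv2.imwrite('pics/ob2.png',np.hstack(o))
E
```

```text
(no output)
```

View pics/ob2.png

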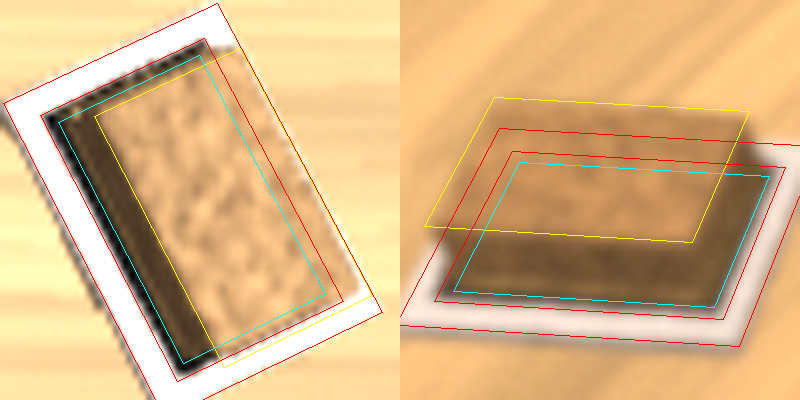

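The block sits about 2–3 mm towards +x: its -x top edge is at row 352 in the crop against an ideal of 363. I'll regrip it and shift it.

```bash
python3 - <<'E'
from ov import *
from chk import HOME
b=est['pad_block']; pickplace(b,off(b,-.0027,-.0003),35,.0838,.0836,.13)
arm.move_j(HOME)
pad=b;o=[]
for n in('top','scene'):
    im=snapshot(n);u,v=proj(n,[[*pad[:2],.018]])[0].astype(int);w=30;f=400/60
    c=np.clip(cv2.resize(im[v-w:v+w,u-w:u+w],(400,400),interpolation=cv2.INTER_CUBIC).astype(float)*1.7,0,255).astype(np.uint8)
    for P,col in((rect(.04,.025,.036),(0,255,255)),(rect(.044,.029,.006),(0,0,255))):
        q=(proj(n,place(P,pad))-[u-w,v-w]+.5)*f-.5; cv2.polylines(c,[np.round(q).astype(np.int32)],1,col,1)
    o.append(c)
cv2.imwrite('pics/ob3.png',np.hstack(o)); cv2.imwrite('pics/final.png',snapshot('top')); print(arm.read_time())
E
```

```text
t 41.0083 k 0
open 0.5739636934822833 F 38.20550322532654 pos [ 0.45275937 -0.2836264   0.08483259]
held 0.5819544511932517 [ 0.07845027  0.24448719 -1.44381591]
down [ 0.4497504  -0.28457233  0.08468306] [-1.8673846   1.54340304  9.9904173 ]
t 46.575
48.3917
```

View pics/ob3.png

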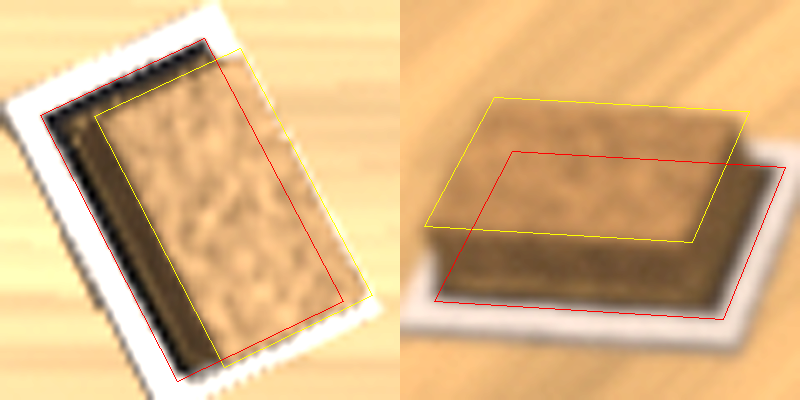

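View pics/final.png

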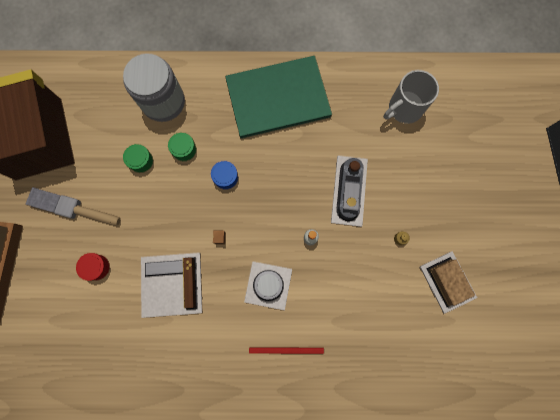

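```bash
python3 - <<'E'
from ov import *
pad=est['pad_block']
# profiles along block x in both cameras: top face (z=.036), and the visible long +y side's foot (z=.007,y=+.0255)
for n in('top','scene'):
    im=snapshot(n)
    def pr(xs,y,z):
        P=np.array([[x,y,z] for x in xs]); uv=proj(n,place(P,pad)).astype(np.float32)
        return cv2.remap(im,uv[None,:,0],uv[None,:,1],cv2.INTER_LINEAR)[0].astype(int)
    xs=np.arange(-.06,.061,.002)
    for z in (.036,.012):
      for y in ([-.01,.01] if z==.036 else [.025 if n=='top' else -.025]):
        c=pr(xs,y,z); print(n,z,y); print('-end',list(zip((xs[:16]*1000).round().astype(int).tolist(),c[:16,2].tolist(),(c[:16,2]-c[:16,0]).tolist()))); print('+end',list(zip((xs[-16:]*1000).round().astype(int).tolist(),c[-16:,2].tolist(),(c[-16:,2]-c[-16:,0]).tolist())))
E
```

```text
top 0.036 -0.01
-end [(-60, 155, 62), (-58, 153, 61), (-56, 150, 60), (-54, 153, 61), (-52, 160, 64), (-50, 164, 64), (-48, 166, 64), (-46, 169, 48), (-44, 176, 19), (-42, 180, 14), (-40, 141, 30), (-38, 127, 58), (-36, 129, 60), (-34, 132, 62), (-32, 134, 63), (-30, 140, 65)]
+end [(30, 138, 64), (32, 137, 64), (34, 129, 61), (36, 125, 60), (38, 103, 50), (40, 78, 38), (42, 55, 22), (44, 24, 0), (46, 50, 2), (48, 147, 12), (50, 173, 13), (52, 175, 13), (54, 159, 16), (56, 147, 39), (58, 155, 60), (60, 160, 63)]
top 0.036 0.01
-end [(-60, 163, 64), (-58, 160, 63), (-56, 157, 62), (-54, 155, 62), (-52, 157, 62), (-50, 155, 61), (-48, 151, 60), (-46, 153, 40), (-44, 164, 18), (-42, 143, 14), (-40, 122, 40), (-38, 136, 62), (-36, 139, 65), (-34, 133, 62), (-32, 134, 62), (-30, 141, 65)]
+end [(30, 134, 62), (32, 138, 63), (34, 138, 63), (36, 131, 61), (38, 107, 52), (40, 73, 36), (42, 49, 20), (44, 29, 3), (46, 77, 6), (48, 139, 11), (50, 167, 13), (52, 170, 13), (54, 166, 20), (56, 160, 44), (58, 160, 62), (60, 163, 64)]
top 0.012 0.025
-end [(-60, 165, 64), (-58, 165, 64), (-56, 165, 
[... 1285 characters left out ...]
36, 98, 54), (38, 84, 46), (40, 76, 38), (42, 81, 34), (44, 99, 31), (46, 120, 28), (48, 135, 26), (50, 143, 26), (52, 146, 27), (54, 147, 26), (56, 149, 25), (58, 150, 26), (60, 148, 26)]
scene 0.012 -0.025
-end [(-60, 134, 67), (-58, 134, 67), (-56, 134, 66), (-54, 135, 64), (-52, 139, 55), (-50, 144, 41), (-48, 145, 30), (-46, 131, 23), (-44, 103, 23), (-42, 78, 27), (-40, 70, 33), (-38, 72, 38), (-36, 76, 40), (-34, 78, 42), (-32, 79, 43), (-30, 81, 44)]
+end [(30, 75, 40), (32, 72, 39), (34, 70, 38), (36, 68, 36), (38, 63, 34), (40, 55, 28), (42, 57, 18), (44, 83, 17), (46, 118, 18), (48, 142, 22), (50, 146, 21), (52, 135, 21), (54, 121, 26), (56, 124, 46), (58, 136, 64), (60, 141, 69)]
```

The block is now centred to within about 1 mm: its top face runs from -40.5 to +39 mm and both cameras agree. The final picture shows all four on their boards with the arm clear, so I'm handing in.

```bash
python3 -c "
from station import *
print(ticket.finish_job())"
```

```text
the job is handed in; nothing more can be done
None
```

The block plane, sanding block, wax tin and try square each lie on their own shadow board, within about 1 mm of centre by the camera checks, and the job was handed in at about 49 s.

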